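# Tag the charging dock and draw its battery cassette

## Robot

A 6-joint arm with a two-finger parallel gripper is mounted at the origin on a cart in front of the work surface, level with it; the furniture and walls round the work are solid. World frame = base frame: x ahead of the robot, y to its left, z up, the work surface at z = 0. Lengths are in m, angles in rad, forces in N, time in s.
With the tool pointing down it reaches from about 0.425 to 0.95 m from the base axis. Payload 3.5 kg.
Tool frame: the origin (TCP) lies midway between the tips of the shut fingers; the grasp point (between the pads) lies 19 mm behind it (ctrl.pinch_z is the distance from the TCP to the grasp point, in m); z points along the fingers, y is the line along which they close (so a half turn about z gives the same grasp; the last joint's range is limited). The gripper opens to 85 mm and grips with 20 to 120 N. Pads are 22 mm wide; open, the fingers measure 114 mm over their backs; the gripper's body (76 mm by 85 mm) begins 54 mm behind the grasp point. The pads swing forward as they close: fully open they stand 13 mm farther back than shut.
Start: joints at [-1.493, 0.286, 1.577, -0, 1.279, -0.15], TCP at [0.152, -0.658, 0.231] pointing down, gripper open.
Joint ranges: [-2.77, 2.77], [-0.9, 2.22], [0.21, 2.48], [-1.53, 4.67], [0.24, 2.81], [-2.84, 2.84]. Speed limits (rad/s): [2.79, 2.79, 3.14, 3.14, 3.14, 3.14].

## Interface

Orientations are given as a unit quaternion [x, y, z, w].
In Python, from plant import get_state, viewer, sign_off, ctrl gives the robot as it stands. The module is installed in compiled form; this text tells all that it offers.
- The arm moves only by the shell command python3 -m handwheel 'ROWS' [FORCE]. ROWS is JSON, a list that holds one entry, the list of rows, each a list of 5 numbers: the finger opening in m, from 0 to 0.0854, then the shift along the tool's x, y, z in m, then the turn about the tool's z in degrees. In form: [[[claw, x, y, z, spin], ...]]. A call has 1 to 12 rows; each row shifts and turns the commanded pose from where the row before left it, along the tool's axes as they then stand; what a row does not reach is not made up. A row lasts 1/12 s, in which the tool goes at most 41.7 mm and 7.16 degrees, less where a joint would pass 70% of its speed; a pose out of reach is approached as far as the arm can. A call is refused whole if a number of a shift passes 0.0417 or a number of a turn 7.16, either way. A call with a gripper value outside its range is refused whole. The fingers move at their own pace and stop on an object; FORCE is the grip in N (left out, the last holds). Time passes only in rows, so rows that do not move let the fingers close. It gives the time, the measured TCP pose, the force, the opening and the grip force at its end, in the units of the state.
- get_state(): the state, without advancing time (a new reading comes with each control period).
- viewer.read_camera(name): name is "side" or "top"; returns the picture (420x560x3 uint8, blue, green, red); there is no depth.
- viewer.camera_params(name): a dict with "fov_y" (degrees; the focal length in pixels is half the picture's height over the tangent of half this angle, whatever the lens; pixels are square), "cx", "cy" (the principal point, pixels), "xyz" and "attitude" of the camera in the world. Camera axes: x right, y up, looking along -z (the intrinsics and any distortion apply to the point x, -y, -z); pixel columns grow to the right and rows downward; lengths in m; the calibration is good to about 2 mm. A picture is of the moment at which its call begins. camera_params takes no time and is no camera call.
- sign_off(): hands the job in; it is judged then, once.
Trained networks look in the newest picture that a camera, given by its name, has taken for a name from the list of things; names that differ only in an ending like _2 or _b are one class to them, and where a whole thing is asked for, a point or a joint stands for the part that bears it (a point fixed in the world has none). Each returns a list of dicts, best first, with "confidence" (0 to 1); they miss things now and then, are a little off and sometimes report something else, mostly with a low value. They report only what shows in the picture. A call takes as long as a camera call. They do not tell look-alikes from the thing itself.
- viewer.look_for(camera, name): "extent" ([left, top, width, height] as shares, 0 to 1, of the picture: columns of its width, rows of its height, round what is visible of it).
- viewer.outline_of(camera, name): "mask" (420x560 bool, what is visible of it) and "extent" ([left, top, width, height] as shares, 0 to 1, of the picture: columns of its width, rows of its height, round what is visible of it).
- viewer.pinpoint(camera, name): "xy" ([column, row] as shares, 0 to 1, of the picture: columns of its width, rows of its height: a listed point, or the origin of a listed thing).
The state is a dict: "time": time; "qpos": joint angles; "dq": joint speeds; "joint_efforts": joint torques, N m; "eef_pos": TCP position; "tcp_rot": TCP orientation; "contact_force": force on the tool from outside, world axes, zero at the start; "wrist_torque": the same for the moment, N m; "opening": opening from 0.0 (shut) to 1.0 (fully open); "finger_force": force on a finger pad.
Only numpy, scipy, OpenCV 4.12 (cv2) and the standard library are available. Lean on these libraries where they do the work, as an engineer would, in place of code of your own. Each camera call takes 0.05 s, during which the arm holds its last target. There are 200 camera calls.

## Task

Lock out the charging dock by hanging the metal tag by its eye over the dock's upright post, let go of it so that it lies flat down on the dock's base, and then draw the battery cassette: pinch its two side catches together with the fingers and lift it straight out until its underside is about 10 cm above where it sat. Finish while still holding the cassette up, level, free of the dock and still, with both catches pinched in. Leave the tag on its post and do not disturb the tape roll, the screwdriver, the screw tray or the bottle.

Things in the scene. Friction and masses are not known exactly. Their poses are not given: they have to be found in the camera images.
- dock: Grey plastic charging dock, fixed. Origin on the bench under the pocket's centre, z up. Base plate 140 (x) x 96 (y) x 8 mm, with a wing 84 mm wide out to y = +138 mm that carries the tag post. Open-topped pocket 104 x 52 mm inside; walls end 50 mm above the bench, 120 x 72 mm over the outside. A window in the middle of each long wall takes a catch tooth, hooked under the wall.
- post_foot (a point): Foot of the upright steel tag post, on its axis and on top of the base plate (8 mm above the bench), at dock x = 0, y = +95 mm; axes as the dock's. The post is 10 mm in diameter and 37 mm high, its last 7 mm tapering to 4 mm.
- tag_eye (a point): Loose dark steel lock-out tag (60 g), flat on the bench: plate 80 x 40 x 6 mm with a through eye of 20 mm diameter and an upright grip fin. This point: centre of the eye, on the plate's underside. The tag's x axis runs from the eye toward the fin; z up. The plate reaches 21 mm past the eye centre at -x, 59 mm at +x.
- tag_grip (a point): Centre of the tag's upright grip fin: 42 mm along the tag's +x from the eye centre, 26 mm above the plate's underside; axes as the tag's. The fin is 12 mm thick (tag's y, grasp across this), 28 mm long (x) and reaches from 6 to 46 mm above the plate's underside.
- cassette_base (a point): Centre of the underside of the battery cassette, a loose black plastic pack 100 (x) x 49 (y) x 46 mm high, about 280 g (may vary by 40 percent). It starts seated in the dock's pocket: this point 8 mm above the bench on the pocket's axis, axes as the dock's, 1.5 to 2 mm play on each side.
- cassette_grip (a point): Midway between the two catches' thumb tabs, 68 mm above the cassette's underside; axes as the cassette's. Tabs: upright grey plates 30 mm wide (x), 4 mm thick, tops 86 mm above the underside (44 mm above the dock walls), outsides at y = +-24 mm, 34 mm over both when fully in. Gap between them is free above 55 mm. Squeeze along y; the same squeeze carries the cassette.
- catch_left (a joint): How far the catch at the cassette's +y side is pushed in, m: 0 sprung out, 0.007 fully in (its stop). Its tooth hooks 4 mm under the dock's wall; the cassette lifts out only with both catches in by 5 to 7 mm. Spring 2.4 N at 0, 6.6 N fully in.
- catch_right (a joint): The same for the catch at the cassette's -y side.
- tape_roll: Bystander: the nearer roll of masking tape, 94 mm across, 24 mm high, lying flat; origin at the centre of its underside. It and the tag swap places at random.
- driver_red: Bystander: small screwdriver with a red handle, 130 mm long, lying; origin under its middle, length along y.
- screw_tray: Bystander: blue plastic tray with screws, 89 (x) x 129 (y) x 42 mm; origin at the centre of its underside.
- bottle: Bystander: the nearer white plastic bottle, at the left, 58 mm across, 158 mm high; origin at the centre of its underside.
- cassette: The battery cassette itself; same point and axes as cassette_base.
- tag: The lock-out tag itself; origin at the centre of the plate's underside, 19 mm along its +x from the eye centre; axes as tag_eye's.
Not all that is in view belongs to the job. What is shaped like the cassette but pink or yellow is not meant.

How it is judged:
By the outcome, as a careful person would: the job done as asked, in the order asked, and still so for the second after the job is handed in, while the arm keeps its last pose, push and grip.
It also fails if it takes over 51 s, if anything falls off the work surface, if the arm or the gripper's body presses on something with over 40 N, if the wrist force passes 120 N, or if a joint passes its speed limit or range.

## Working session

There is one attempt and no reset: what is moved stays moved. The work goes in short steps, Python scripts to look and compute and a shell command to move; the robot and the scene stay as the last step left them, time stands still between calls to the robot, and variables do not carry over. Pictures are saved under pics/ and viewed, at most 10 in all, crops included, and the job is handed in when it is done.

```bash
mkdir -p pics; python3 - <<'E'
from plant import get_state, viewer, ctrl
import cv2
for c in("top","side"):
    im=viewer.read_camera(c); cv2.imwrite(f"pics/{c}0.png",im); print(c,viewer.camera_params(c))
    for n in("dock","post_foot","tag_eye","tag_grip","cassette_grip","cassette_base","tape_roll"):
        print(n,[(round(float(r["xy"][0])*560,1),round(float(r["xy"][1])*420,1),round(float(r["confidence"]),2)) for r in viewer.pinpoint(c,n)])
print(get_state(),ctrl.pinch_z)
E
```

```text
top {'fov_y': 48.20037199611898, 'cx': 279.8629096272618, 'cy': 210.87122331754017, 'xyz': array([ 0.39032343, -0.04471508,  1.38573226]), 'attitude': array([-0.03256965,  0.05146955,  0.70653607, -0.70505098])}
dock [(260.4, 197.7, 0.97)]
post_foot [(229.5, 181.5, 0.62)]
tag_eye [(348.4, 235.8, 0.83)]
tag_grip [(332.6, 227.1, 0.82), (259.6, 198.6, 0.62), (137.7, 169.3, 0.54)]
cassette_grip [(328.9, 281.9, 0.9), (263.1, 194.3, 0.8), (177.8, 179.6, 0.76), (239.5, 265.9, 0.62)]
cassette_base [(241.0, 267.4, 0.98), (331.5, 277.0, 0.78), (182.2, 183.0, 0.76), (261.8, 198.8, 0.75), (139.6, 167.8, 0.18)]
tape_roll [(163.7, 238.2, 0.93)]
side {'fov_y': 51.00775803670728, 'cx': 282.26057988751745, 'cy': 211.71339964312278, 'xyz': array([0.05518808, 1.25996048, 0.70637945]), 'attitude': array([-0.10155401,  0.53187709,  0.82727597, -0.14969306])}
dock [(269.8, 229.9, 0.93)]
post_foot [(249.9, 234.5, 0.74), (303.5, 189.0, 0.3)]
tag_eye [(323.8, 205.8, 0.68)]
tag_grip [(319.2, 204.7, 0.65)]
cassette_grip [(353.1, 201.0, 0.93), (320.2, 231.4, 0.81), (229.2, 240.4, 0.78), (270.0, 209.6, 0.63)]
ca
[... 167 characters left out ...]
9298983e+00,  2.86274749e-01,  1.57667413e+00, -3.97828797e-05,
        1.27861878e+00, -1.50041633e-01]), 'dq': array([-6.44331226e-04, -7.09126725e-05,  1.49251110e-03,  7.81225737e-04,
       -5.36073411e-04, -1.63905760e-03]), 'joint_efforts': array([-7.47612012e-04, -4.05915785e+01, -2.92921400e+01, -8.28042062e-05,
        4.65717694e-04, -1.74846143e-06]), 'eef_pos': array([ 0.15246162, -0.65754748,  0.23135575]), 'tcp_rot': array([ 9.93517018e-01,  1.13683487e-01, -1.94873722e-05,  1.18021467e-05]), 'contact_force': array([ 0.25150434, -0.34698059, -0.52681721]), 'wrist_torque': array([ 0.02078453, -0.00528229, -0.04947087]), 'finger_force': 0.0, 'opening': 1.0002223962256291} 0.0187
```

```bash
python3 - <<'E'
import cv2
for c,b in(("top",(100,110,320,200)),("side",(180,140,230,170))):
    im=cv2.imread(f"pics/{c}0.png"); x,y,w,h=b
    cv2.imwrite(f"pics/{c}0z.png",cv2.resize(im[y:y+h,x:x+w],None,fx=2.5 if c=="top" else 3.4,fy=2.5 if c=="top" else 3.4,interpolation=cv2.INTER_CUBIC))
E
```

```text
(no output)
```

View pics/top0.png

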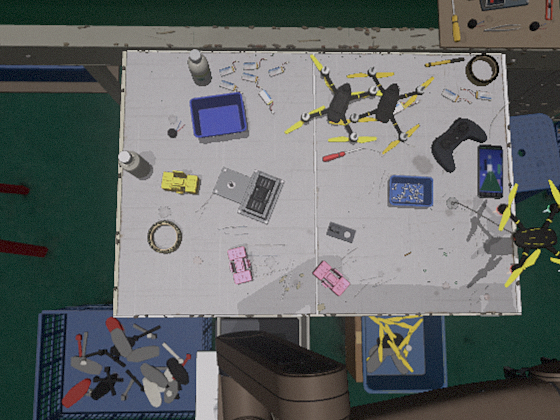

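View pics/top0z.png

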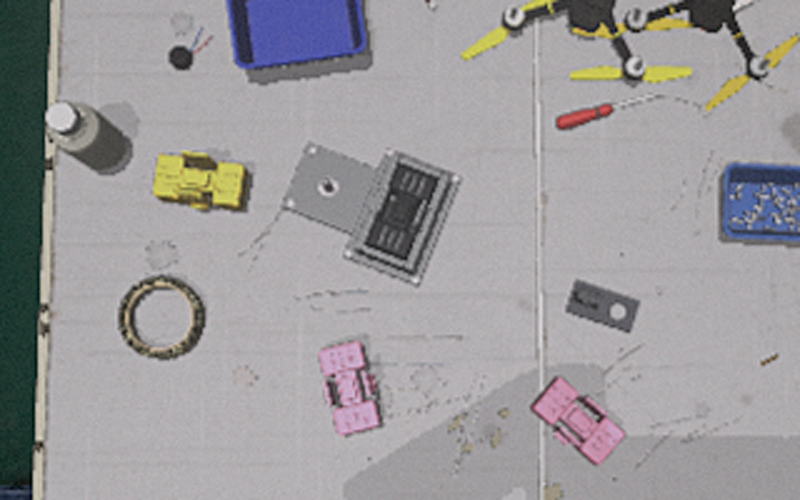

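View pics/side0z.png

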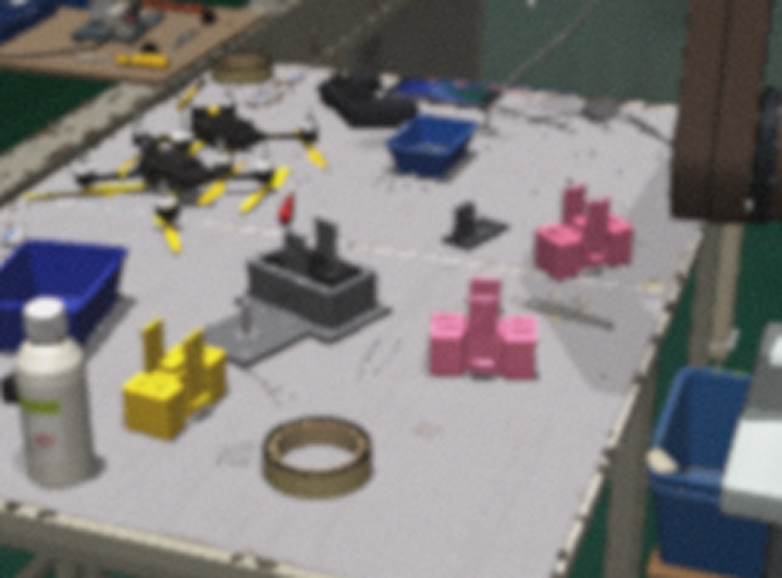

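Candidates for the cassette in the top view: the black one in the dock at (261,196), pink at (240,266) and (330,278), and yellow at (180,182). I choose the black one in the grey dock. The tag is the dark plate at (341,232) with its eye at (348,236). The tape roll at (164,237) is the other thing in its swap place. The post is at (230,183).

```bash
cat > h.py <<'E'
import numpy as np,cv2
from plant import get_state, viewer, ctrl
from scipy.spatial.transform import Rotation as R
from scipy.optimize import minimize, least_squares
def proj(c,P):
    p=viewer.camera_params(c); f=210/np.tan(np.radians(p["fov_y"]/2))
    q=R.from_quat(p["attitude"]).inv().apply(np.atleast_2d(P)-p["xyz"])
    return np.c_[p["cx"]+f*q[:,0]/-q[:,2], p["cy"]+f*-q[:,1]/-q[:,2]]
def ray(c,uv,z):
    p=viewer.camera_params(c); f=210/np.tan(np.radians(p["fov_y"]/2))
    d=R.from_quat(p["attitude"]).apply([(uv[0]-p["cx"])/f,-(uv[1]-p["cy"])/f,-1]); o=p["xyz"]
    return o+d*(z-o[2])/d[2]
def box(x0,x1,y0,y1,z0,z1): return np.array([[x,y,z] for x in(x0,x1) for y in(y0,y1) for z in(z0,z1)])
def place(P,s): c,n=np.cos(s[2]),np.sin(s[2]); return np.c_[s[0]+c*P[:,0]-n*P[:,1],s[1]+n*P[:,0]+c*P[:,1],P[:,2]+(s[3] if len(s)>3 else 0)]
DOCK=[box(-.07,.07,-.048,.048,0,.008),box(-.042,.042,0,.138,0,.008),box(-.06,.06,-.036,.036,0,.05),box(-.005,.005,.09,.1,.008,.045)]
TAG=[box(-.021,.059,-.02,.02,0,.006),box(.028,.056,-.006,.006,.006,.046)]   # eye origin
def sil(c,parts,s,S=8):
    m=np.zeros((420,560),np.uint8)
    for b in parts:
        h=cv2.convexHull(proj(c,place(b,s)).astype(np.float32))
        cv2.fillConvexPoly(m,np.round(h*16).astype(np.int32),255,cv2.LINE_AA,4)
    return m/255.
def fit(masks,parts,s0):
    def cost(s):
        return sum(np.abs(sil(c,parts,s)-m).sum()/m.sum() for c,m in masks.items())
    s=np.array(s0)
    for st in(.008,.003):
        sim=np.vstack([s]+[s+d for d in np.diag([st,st,st*10])]); r=minimize(cost,s,method="Nelder-Mead",options=dict(initial_simplex=sim,xatol=1e-5,fatol=1e-6)); s=r.x
    return s,r.fun
def mask(c,n,uv):
    for r in viewer.outline_of(c,n):
        e=np.array(r["extent"])*[560,420,560,420]
        if e[0]-5<uv[0]<e[0]+e[2]+5 and e[1]-5<uv[1]<e[1]+e[3]+5: return r["mask"],float(r["confidence"]),e
E
python3 - <<'E'
from h import *
for c in("top","side"): viewer.read_camera(c)
P={}
for n,uvs in dict(tag=((341,231),(320,206)),dock=((255,195),(265,230))).items():
    M={c:mask(c,n,uv) for c,uv in zip(("top","side"),uvs)}
    P[n]={}
    for c,m in M.items():
        if m is None: print(n,c,None);continue
        k=m[0].astype(np.uint8)
        if n=="dock":
            k=cv2.morphologyEx(k,cv2.MORPH_CLOSE,np.ones((3,3)))
            cs,_=cv2.findContours(k,cv2.RETR_EXTERNAL,2); cv2.drawContours(k,cs,-1,1,-1)
        print(n,c,m[1:],k.sum()); P[n][c]=k.astype(float)
e=ray("top",(348.4,235.8),.0);g=ray("top",(332.6,227.1),.026)
print("tag",e,g,np.linalg.norm(g-e)); yt=np.arctan2(*(g-e)[1::-1])
d=ray("top",(260.4,197.7),0);f=ray("top",(229.5,181.5),.008);cg=ray("top",(263.1,194.3),.076)
print("dock",d,f,cg,np.linalg.norm(f-d)); yd=np.arctan2(*(f-d)[1::-1])-np.pi/2
print("side dock",ray("side",(269.8,229.9),0),"foot",ray("side",(249.9,234.5),.008),"cg",ray("side",(270,209.6),.076),"eye",ray("side",(323.8,205.8),0),"grip",ray("side",(319.2,204.7),.026))
for n,pt,s0 in(("tag",TAG,(e[0],e[1],yt)),("dock",DOCK,(d[0],d[1],yd))):
    for sub in(["top"],["side"],["top","side"]):
        mm={c:P[n][c] for c in sub if c in P[n]}
        if mm: print(n,sub,s0,fit(mm,pt,s0))
E
```

```text
tag top (0.89, array([327.712, 221.508,  25.816,  22.512])) 343
tag side (0.65, array([308.392, 201.81 ,  21.504,  11.718])) 167
dock top (0.84, array([211.288, 167.916,  73.416,  55.818])) 2380
dock side (0.74, array([241.024, 217.308,  54.208,  30.702])) 960
tag [ 0.48131686 -0.28525563  0.        ] [ 0.50507582 -0.2350287   0.026     ] 0.06134519220290707
dock [ 0.59546684 -0.02425056  0.        ] [0.64288515 0.0674065  0.008     ] [ 0.59390621 -0.03296914  0.076     ] 0.10350609831708449
side dock [ 0.60021995 -0.02991866  0.        ] foot [0.64528726 0.04054626 0.008     ] cg [ 0.60077918 -0.03722745  0.076     ] eye [ 0.47837855 -0.30039974  0.        ] grip [ 0.48242781 -0.24719458  0.026     ]
tag ['top'] (np.float64(0.4813168603909077), np.float64(-0.2852556346290964), np.float64(1.1289547138767668)) (array([ 0.48749387, -0.2783367 ,  1.24104262]), np.float64(0.2529468930429315))
tag ['side'] (np.float64(0.4813168603909077), np.float64(-0.2852556346290964), np.float64(1.1289547138767668)) (array([ 0.4790884 , -0.28454723,  1.26290525]), np.float64(0.21639074791593285))
tag [
[... 1052 characters left out ...]
, args, callback, bounds=bounds,
                               **options)
    fxr = func(xr)
    fx = function(np.copy(x), *(wrapper_args + args))
  File "h.py", line 25, in cost
    return sum(np.abs(sil(c,parts,s)-m).sum()/m.sum() for c,m in masks.items())
  File "h.py", line 25, in <genexpr>
    return sum(np.abs(sil(c,parts,s)-m).sum()/m.sum() for c,m in masks.items())
                      ~~~^^^^^^^^^^^
  File "h.py", line 20, in sil
    h=cv2.convexHull(proj(c,place(b,s)).astype(np.float32))
                     ~~~~^^^^^^^^^^^^^^
  File "h.py", line 6, in proj
    p=viewer.camera_params(c); f=210/np.tan(np.radians(p["fov_y"]/2))
ValueError: time passes only in moves, steps and waits
```

```bash
sed -i 's/^def proj/_C={}\ndef CP(c):\n    if c not in _C: _C[c]=viewer.camera_params(c)\n    return _C[c]\ndef proj/; s/p=viewer.camera_params(c)/p=CP(c)/' h.py
python3 - <<'E'
from h import *
for c in("top","side"):
    im=cv2.imread(f"pics/{c}0.png"); g=cv2.cvtColor(im,6)
    pts=dict(top=[(340,228),(345,233),(335,240),(225,178),(220,190),(262,215),(245,190)],side=[(316,211),(245,238),(265,237),(300,210),(285,240)])[c]
    print(c,[(p,g[p[1],p[0]]) for p in pts])
def cc(c,thr,uv,fill=True):
    g=cv2.GaussianBlur(cv2.cvtColor(cv2.imread(f"pics/{c}0.png"),6),(3,3),0)
    n,l,st,_=cv2.connectedComponentsWithStats((g<thr).astype(np.uint8)); 
    k=l[uv[1]-2:uv[1]+3,uv[0]-2:uv[0]+3]; k=np.bincount(k[k>0]).argmax()
    m=(l==k).astype(np.uint8); cs,_=cv2.findContours(m,0,2); cv2.drawContours(m,cs,-1,1,-1); return m.astype(float),st[k]
CAS=[box(-.015,.015,-.024,.024,.055,.094)]
for n,pt,s0,uvs in(("tag",TAG,(.484,-.283,1.2),((343,233),(317,208))),("dock",DOCK+CAS,(.6,-.024,-.38),((262,215),(285,228)))):
    for thr in (100,115,130,140):
      try:
        M={}
        for c,uv in zip(("top","side"),uvs): M[c],st=cc(c,thr,uv); print(n,thr,c,st)
        for sub in(["top"],["side"],["top","side"]):
            if all(M[c].sum()<5000 for c in sub): print(n,thr,sub,fit({c:M[c] for c in sub},pt,s0))
      except ValueError as e: print(n,thr,e)
print("post tip",ray("top",(230.8,184.4),.045),ray("side",(252,228),.045))
E
```

```text
top [((340, 228), np.uint8(86)), ((345, 233), np.uint8(184)), ((335, 240), np.uint8(176)), ((225, 178), np.uint8(140)), ((220, 190), np.uint8(140)), ((262, 215), np.uint8(139)), ((245, 190), np.uint8(144))]
side [((316, 211), np.uint8(63)), ((245, 238), np.uint8(128)), ((265, 237), np.uint8(130)), ((300, 210), np.uint8(187)), ((285, 240), np.uint8(189))]
tag 100 top [327 224  28  18 232]
tag 100 side [312 200  16  13 109]
tag 100 ['top'] (array([ 0.48768364, -0.27906224,  1.22548868]), np.float64(0.4722301377298324))
tag 100 ['side'] (array([ 0.48978699, -0.27564605,  1.595483  ]), np.float64(0.5264256161180069))
tag 100 ['top', 'side'] (array([ 0.4882783 , -0.28237572,  1.48051334]), np.float64(1.1182856940115813))
tag 115 top [327 223  28  20 295]
tag 115 side [311 200  17  13 125]
tag 115 ['top'] (array([ 0.48636171, -0.28021842,  1.24823417]), np.float64(0.2757703081232493))
tag 115 ['side'] (array([ 0.48751827, -0.27923338,  1.52287291]), np.float64(0.3792627450980392))
tag 115 ['top', 'side'] (array([ 0.48680814, -0.28201964,  1.37118062]), np.float64(0.7806851540616246))
tag 1
[... 1626 characters left out ...]
, np.float64(1.544295540796964))
dock 130 ['side'] (array([ 0.59227594, -0.01996318, -0.34211664]), np.float64(0.3849684936811349))
dock 130 ['top', 'side'] (array([ 0.59645114, -0.02559024, -0.38647259]), np.float64(1.9371124260982167))
dock 140 top [ 217  171   67   52 1391]
dock 140 side [ 217  198   78   72 1747]
dock 140 ['top'] (array([ 0.59889867, -0.02650521, -0.36787477]), np.float64(0.7178255541346974))
dock 140 ['side'] (array([ 0.59318509, -0.02214094, -0.35088174]), np.float64(0.35379970577256664))
dock 140 ['top', 'side'] (array([ 0.59731064, -0.0272917 , -0.33414366]), np.float64(1.079343810531662))
post tip [0.6276067  0.06057295 0.045     ] [0.62724253 0.05947609 0.045     ]
```

```bash
cat >> h.py <<'E'
def cc(c,g,thr,uv):
    g=cv2.GaussianBlur(g,(3,3),0)
    n,l,st,_=cv2.connectedComponentsWithStats((g<thr).astype(np.uint8))
    k=l[uv[1]-2:uv[1]+3,uv[0]-2:uv[0]+3]; k=np.bincount(k[k>0]).argmax()
    m=(l==k).astype(np.uint8); cs,_=cv2.findContours(m,0,2); cv2.drawContours(m,cs,-1,1,-1); return m.astype(float),st[k]
CAS=[box(-.015,.015,-.024,.024,.055,.094)]
def st(): 
    s=get_state(); x=R.from_quat(s["tcp_rot"]).as_matrix()[:,0]; return s,np.arctan2(x[1],x[0])
def rel(p,th=None):
    """tool-axis shift (mm) and spin (deg) from the current pose to TCP p, tool-x yaw th"""
    s,t=st(); M=R.from_quat(s["tcp_rot"]).as_matrix(); d=M.T@(np.array(p)-s["eef_pos"])
    sp=0 if th is None else -np.degrees((th-t+np.pi/2)%np.pi-np.pi/2)
    print("t",round(s["time"],2),"tcp",s["eef_pos"].round(4),"yaw",round(t,4),"shift mm",(d*1000).round(1),"spin",round(sp,2),"q",s["qpos"].round(2),"F",s["contact_force"].round(1),"open",round(85.4*s["opening"],1),"ff",s["finger_force"])
E
python3 - <<'E'
from h import *
res={}
for n,pt,s0,uvs in(("tag",TAG,(.4855,-.281,1.27),((343,229),(317,208))),("dock",DOCK+CAS,(.598,-.025,-.37),((253,203),(285,228)))):
    for thr in (148,155,162):
        M={}
        for c,uv in zip(("top","side"),uvs):
            g=cv2.cvtColor(cv2.imread(f"pics/{c}0.png"),6); m,b=cc(c,g,thr,uv); 
            if b[4]<4500: M[c]=m
        for sub in(["top"],["side"],["top","side"]):
            if all(c in M for c in sub): 
                s,f=fit({c:M[c] for c in sub},pt,s0); print(n,thr,sub,s.round(4),round(f,3)); res[n]=s
print(res)
for c,b in(("top",(200,160,160,120)),("side",(210,190,125,93))):
    x,y,w,h=b; k=5
    im=cv2.resize(cv2.imread(f"pics/{c}0.png")[y:y+h,x:x+w],None,fx=k,fy=k,interpolation=2)
    for n,pt in(("tag",TAG),("dock",DOCK)):
        for p in pt:
            hh=(proj(c,place(p,res[n]))+.5-[x,y])*k; cv2.polylines(im,[cv2.convexHull(hh.astype(np.float32)).astype(int)],True,(0,0,255) if n=="tag" else (0,255,0),1)
    cv2.imwrite(f"pics/ov_{c}.png",im)
for uv in((180,182),(163,238),(330,158)): print(uv,ray("top",uv,.02))
E
```

```text
tag 148 ['top'] [ 0.486  -0.2796  1.2487] 0.074
tag 148 ['side'] [ 0.4824 -0.2825  1.3147] 0.125
tag 148 ['top', 'side'] [ 0.4845 -0.2811  1.3028] 0.323
tag 155 ['top'] [ 0.486  -0.2798  1.2485] 0.064
tag 155 ['side'] [ 0.482  -0.2825  1.3011] 0.119
tag 155 ['top', 'side'] [ 0.485  -0.2814  1.2991] 0.305
tag 162 ['top'] [ 0.486  -0.2799  1.2384] 0.061
tag 162 ['side'] [ 0.4811 -0.282   1.286 ] 0.098
tag 162 ['top', 'side'] [ 0.485  -0.281   1.3018] 0.283
dock 148 ['top'] [ 0.5988 -0.0258 -0.3692] 0.091
dock 148 ['side'] [ 0.5924 -0.0236 -0.3893] 0.334
dock 148 ['top', 'side'] [ 0.5967 -0.0257 -0.3802] 0.443
dock 155 ['top'] [ 0.5986 -0.0253 -0.3722] 0.051
dock 155 ['side'] [ 0.5929 -0.0258 -0.362 ] 0.32
dock 155 ['top', 'side'] [ 0.597  -0.0257 -0.3771] 0.403
dock 162 ['top'] [ 0.5982 -0.0254 -0.3811] 0.039
dock 162 ['side'] [ 0.593  -0.026  -0.3715] 0.312
dock 162 ['top', 'side'] [ 0.5969 -0.0257 -0.3776] 0.386
{'tag': array([ 0.48501878, -0.28096986,  1.30179853]), 'dock': array([ 0.59693676, -0.02570244, -0.37755467])}
(180, 182) [0.63902395 0.21137227 0.02      ]
(163, 238) [0.47467784 0.25674789 0.02      ]
(330, 158) [ 0.71208743 -0.23161955  0.02      ]
```

```bash
python3 -c "
from h import *
rel([.498,-.241,.13],1.25)"
```

```text
t 1.1 tcp [ 0.1525 -0.6576  0.2313] yaw 0.2278 shift mm [ 430.7 -327.8  101.3] spin -58.57 q [-1.49  0.29  1.58  0.    1.28 -0.15] F [0.4 0.1 0.3] open 85.4 ff 0.0
```

View pics/ov_top.png

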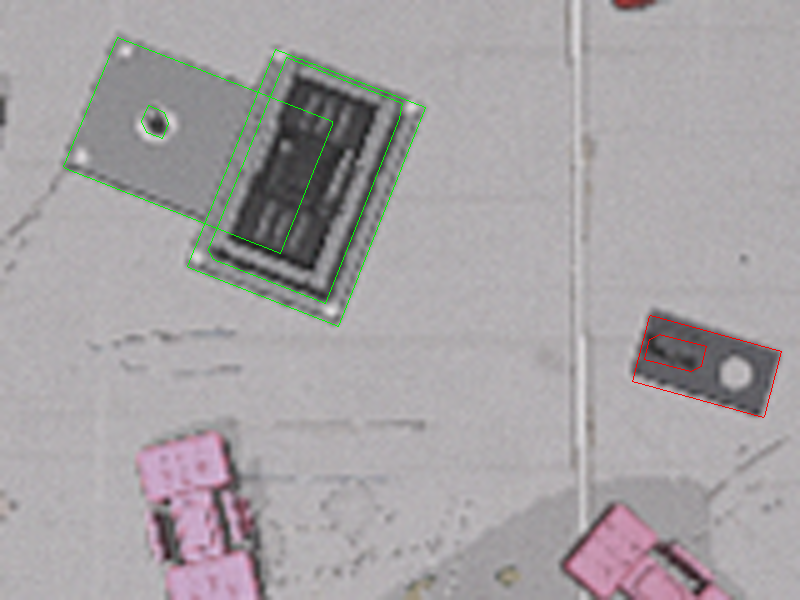

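The close crop confirms both choices: the dock model falls on the grey dock (crop post at (155,122)) and the tag model on the dark plate (eye (736,373), fin (677,352)). The crop is the top picture from (200,160) at 5x. Now I'll move.

```bash
python3 -m handwheel '[[[0.0854,0.031,-0.0234,0.002,0],[0.0854,0.031,-0.0234,0.002,0],[0.0854,0.031,-0.0234,0.002,0],[0.0854,0.031,-0.0234,0.002,0],[0.0854,0.031,-0.0234,0.008,0],[0.0854,0.031,-0.0234,0.008,0],[0.0854,0.031,-0.0234,0.008,0],[0.0854,0.031,-0.0234,0.008,0],[0.0854,0.031,-0.0234,0.008,0],[0.0854,0.031,-0.0234,0.008,0],[0.0854,0.031,-0.0234,0.008,0],[0.0854,0.031,-0.0234,0.008,0]]]' 40 && python3 -m handwheel '[[[0.0854,0.031,-0.0234,0.008,0],[0.0854,0.028,-0.0234,0.008,0],[0.0854,0,0,0,-6.5],[0.0854,0,0,0,-6.5],[0.0854,0,0,0,-6.5],[0.0854,0,0,0,-6.5],[0.0854,0,0,0,-6.5],[0.0854,0,0,0,-6.5],[0.0854,0,0,0,-6.5],[0.0854,0,0,0,-6.5],[0.0854,0,0,0,-6.5],[0.0854,0,0,0,0]]]'; python3 -c "
from h import *
rel([.498,-.241,.014],1.25)"
```

```text
time: 2.1
eef_pos: [0.4525, -0.2984, 0.1594]
tcp_rot: [0.994, 0.114, 0.0, 0.0]
contact_force: [0.5, -1.5, -0.1]
opening: 1.0
finger_force: 0.0
time: 3.1
eef_pos: [0.4984, -0.2411, 0.1435]
tcp_rot: [0.811, 0.585, 0.0, 0.0]
contact_force: [0.6, 0.5, 1.5]
opening: 0.998
finger_force: 0.0
t 3.1 tcp [ 0.4984 -0.2411  0.1435] yaw 1.2507 shift mm [ -0.   -0.5 129.5] spin 0.04 q [-0.63  0.11  1.95  0.    1.08 -0.31] F [0.6 0.5 1.5] open 85.2 ff 0.0
```

```bash
python3 -m handwheel '[[[0.0854,0,0,0.032,0],[0.0854,0,0,0.032,0],[0.0854,0,0,0.032,0],[0.0854,0,0,0.02,0],[0.0854,0,0,0.0135,0],[0.0854,0,0,0,0],[0.0,0,0,0,0],[0.0,0,0,0,0],[0.0,0,0,0,0],[0.0,0,0,0,0],[0.0,0,0,0,0],[0.0,0,0,0,0]]]' 40 && python3 -m handwheel '[[[0.0,0,0,0,0],[0.0,0,0,0,0],[0.0,0,0,-0.01,0],[0.0,0,0,-0.03,0],[0.0,0,0,-0.03,0],[0.0,0,0,-0.03,0],[0.0,0,0,-0.03,0],[0,0,0,0,0],[0,0,0,0,0],[0,0,0,0,0]]]'; python3 - <<'E'
from h import *
rel([.6478,.102,.15],1.25)
for c in("top","side"): cv2.imwrite(f"pics/{c}1.png",viewer.read_camera(c))
a=cv2.imread("pics/top1.png")[180:270,290:390];b=cv2.imread("pics/side1.png")[140:230,270:370]
cv2.imwrite("pics/g1.png",np.hstack([cv2.resize(i,None,fx=4,fy=4,interpolation=2) for i in(a,b)]))
E
```

```text
time: 4.1
eef_pos: [0.4987, -0.2413, 0.0146]
tcp_rot: [0.811, 0.585, 0.0, 0.001]
contact_force: [0.4, 0.4, 2.4]
opening: 0.144
finger_force: 1.8
time: 4.93
eef_pos: [0.4977, -0.2406, 0.1432]
tcp_rot: [0.811, 0.585, -0.0, -0.001]
contact_force: [-0.2, 0.4, -1.0]
opening: 0.133
finger_force: 39.0
t 4.93 tcp [ 0.4977 -0.2406  0.1432] yaw 1.2488 shift mm [372.5  34.   -6.7] spin -0.07 q [-0.63  0.11  1.95  0.    1.08 -0.31] F [-0.2  0.4 -1. ] open 11.4 ff 39.04807090759277
```

View pics/g1.png

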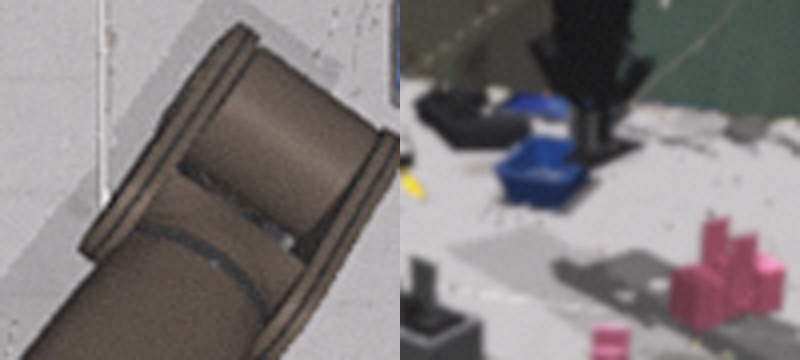

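```bash
python3 -m handwheel '[[[0,0.03,0.003,0,0],[0,0.038,0.003,0,0],[0,0.038,0.003,0,0],[0,0.038,0.003,0,0],[0,0.038,0.003,0,0],[0,0.038,0.003,0,0],[0,0.038,0.003,0,0],[0,0.038,0.003,0,0],[0,0.038,0.003,0,0],[0,0.037,0.0036,0,0],[0,0,0,0,0]]]' && python3 -m handwheel '[[[0,0,0,0.02,0],[0,0,0,0.025,0],[0,0,0,0.023,0],[0,0,0,0,0],[0,0,0,0,0]]]'; python3 - <<'E'
from h import *
rel([.6439,.1016,.0745],1.249)
for c in("top","side"): cv2.imwrite(f"pics/{c}2.png",viewer.read_camera(c))
a=cv2.imread("pics/top2.png")[140:230,190:290];b=cv2.imread("pics/side2.png")[190:260,205:305]
cv2.imwrite("pics/g2.png",np.vstack([cv2.resize(i,None,fx=f,fy=f,interpolation=2) for i,f in((a[15:75],4),(b,4))]))
E
```

```text
time: 5.95
eef_pos: [0.6452, 0.107, 0.1416]
tcp_rot: [0.81, 0.587, -0.0, -0.002]
contact_force: [-0.7, -1.4, -0.7]
opening: 0.134
finger_force: 39.1
time: 6.37
eef_pos: [0.6424, 0.101, 0.0724]
tcp_rot: [0.811, 0.585, -0.003, -0.002]
contact_force: [0.3, -1.1, -0.3]
opening: 0.138
finger_force: 39.0
t 6.37 tcp [0.6424 0.101  0.0724] yaw 1.2486 shift mm [ 1.1  1.2 -2.1] spin -0.02 q [ 0.    0.4   1.74 -0.    1.01  0.32] F [ 0.3 -1.1 -0.3] open 11.8 ff 39.041975140571594
```

View pics/g2.png

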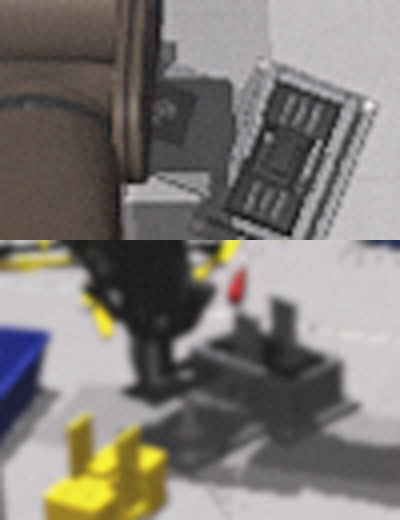

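```bash
python3 - <<'E'
from h import *
d=np.array([.5985,-.0255,-.375]); tcp=np.array([.6424,.101]); yaw=1.2486
e=tcp-.0407*np.array([np.cos(yaw),np.sin(yaw)]); s=(*e,yaw,.058)
out=[]
for c,b in(("top",(215,165,50,36)),("side",(230,205,50,36))):
    x,y,w,h=b;k=12
    im=cv2.imread(f"pics/{c}2.png")[y:y+h,x:x+w].astype(float); im=np.clip((im-15)*1.6,0,255).astype(np.uint8)
    im=cv2.resize(im,None,fx=k,fy=k,interpolation=2)
    a=np.linspace(0,2*np.pi,40); ci=np.c_[.01*np.cos(a),.01*np.sin(a),0*a+.006]
    f=lambda P:(((proj(c,P)+.5-[x,y])*k).astype(int))
    pl=place(box(-.021,.059,-.02,.02,0,.006)[[1,5,7,3]],s)
    cv2.polylines(im,[f(pl)],True,(0,0,255),1); cv2.polylines(im,[f(place(ci,s))],True,(0,0,255),1)
    pt=np.c_[.002*np.cos(a),.095+.002*np.sin(a),0*a+.045]; cv2.polylines(im,[f(place(pt,d))],True,(0,255,0),1)
    pt=np.c_[.005*np.cos(a),.095+.005*np.sin(a),0*a+.038]; cv2.polylines(im,[f(place(pt,d))],True,(0,255,0),1)
    out.append(im[:300] if 0 else im)
cv2.imwrite("pics/ov2.png",cv2.resize(np.vstack(out),None,fx=.69,fy=.69,interpolation=cv2.INTER_AREA))
E
```

```text
(no output)
```

View pics/ov2.png

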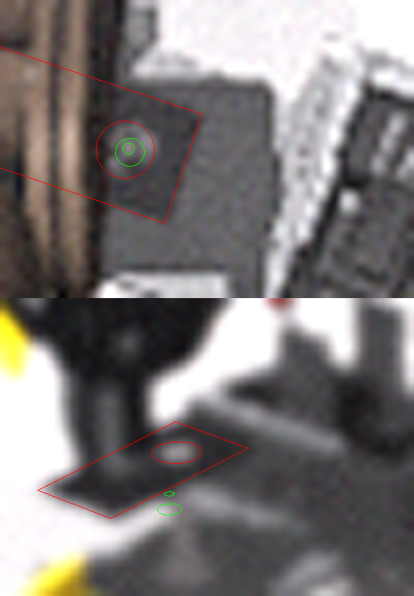

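The tag's eye in both views (top (128,148), side (181,453) of the overlay) sits over the post within about 2 mm. Lowering.

```bash
python3 -m handwheel '[[[0,0,-0.001,0.01,0],[0,0,0,0.01,0],[0,0,0,0.008,0],[0,0,0,0,0]]]' && python3 -m handwheel '[[[0,0,0,0.008,0],[0,0,0,0.006,0],[0,0,0,0.004,0],[0,0,0,0.002,0],[0,0,0,0,0],[0,0,0,0,0]]]'; python3 - <<'E'
from h import *
rel([.6424,.101,.0224],1.249)
E
```

```text
time: 6.8
eef_pos: [0.6421, 0.1014, 0.0453]
tcp_rot: [0.811, 0.585, -0.002, -0.001]
contact_force: [-0.0, 1.0, -1.8]
opening: 0.131
finger_force: 39.0
time: 7.3
eef_pos: [0.6439, 0.1015, 0.0278]
tcp_rot: [0.811, 0.585, 0.0, 0.0]
contact_force: [0.6, 0.3, -0.4]
opening: 0.131
finger_force: 39.0
t 7.3 tcp [0.6439 0.1015 0.0278] yaw 1.2488 shift mm [-0.9 -1.3  5.4] spin -0.01 q [ 0.    0.46  1.75 -0.    0.93  0.32] F [ 0.6  0.3 -0.4] open 11.2 ff 39.04132783412933
```

```bash
python3 -m handwheel '[[[0,0,0,0.0025,0],[0,0,0,0.002,0],[0,0,0,0,0],[0,0,0,0,0]]]' && python3 -m handwheel '[[[0.05,0,0,0,0],[0.05,0,0,0,0],[0.05,0,0,0,0],[0.05,0,0,0,0],[0.05,0,0,-0.015,0],[0.05,0,0,-0.03,0],[0.05,0,0,-0.035,0],[0.05,0,0,-0.035,0],[0.05,0,0,-0.02,0],[0.05,0,0,0,0]]]'; python3 - <<'E'
from h import *
rel([.597,-.0255,.16],-.376)
E
```

```text
time: 7.63
eef_pos: [0.6437, 0.1015, 0.0232]
tcp_rot: [0.811, 0.585, -0.0, -0.0]
contact_force: [-1.1, -0.5, -0.5]
opening: 0.135
finger_force: 39.0
time: 8.47
eef_pos: [0.6479, 0.1016, 0.1674]
tcp_rot: [0.811, 0.585, 0.006, 0.004]
contact_force: [0.1, -0.2, 1.1]
opening: 0.585
finger_force: 0.0
t 8.47 tcp [0.6479 0.1016 0.1674] yaw 1.2491 shift mm [-136.7   -8.1    6.7] spin -86.89 q [0.   0.29 1.69 0.   1.15 0.32] F [ 0.1 -0.2  1.1] open 49.9 ff 0.0
```

```bash
python3 -m handwheel '[[[0.0854,-0.034,-0.002,0,0],[0.0854,-0.034,-0.002,0,0],[0.0854,-0.034,-0.002,0,0],[0.0854,-0.035,-0.002,0,0],[0.0854,0,0,0,-7],[0.0854,0,0,0,-7],[0.0854,0,0,0,-7],[0.0854,0,0,0,-7],[0.0854,0,0,0,-7],[0.0854,0,0,0,-7],[0.0854,0,0,0,-7],[0.0854,0,0,0,-7]]]' && python3 -m handwheel '[[[0.0854,0,0,0,-7],[0.0854,0,0,0,-7],[0.0854,0,0,0,-7],[0.0854,0,0,0,-7],[0.0854,0,0,0,-2.9],[0.0854,0,0,0,0],[0.0854,0,0,0,0]]]'; python3 - <<'E'
from h import *
rel([.597,-.0255,.057],-.376)
for c in("top","side"): cv2.imwrite(f"pics/{c}3.png",viewer.read_camera(c))
a=cv2.imread("pics/top3.png")[140:230,190:290];b=cv2.imread("pics/side3.png")[180:270,210:310]
d=np.array([.597,-.0255,-.376]);out=[]
for c,im,o in(("top",a,(190,140)),("side",b,(210,180))):
    im=cv2.resize(im,None,fx=4,fy=4,interpolation=2)
    for p in [DOCK[2]]+CAS: cv2.polylines(im,[((cv2.convexHull(proj(c,place(p,d)).astype(np.float32))+.5-o)*4).astype(int)],True,(0,255,0),1)
    out.append(im)
cv2.imwrite("pics/g3.png",np.hstack(out))
E
```

```text
time: 9.47
eef_pos: [0.5925, -0.0259, 0.1584]
tcp_rot: [0.439, 0.898, -0.0, -0.0]
contact_force: [0.2, -0.2, -0.3]
opening: 0.999
finger_force: 0.0
time: 10.05
eef_pos: [0.5927, -0.0259, 0.1584]
tcp_rot: [0.188, 0.982, 0.0, -0.0]
contact_force: [0.2, -0.4, 0.4]
opening: 1.001
finger_force: 0.0
t 10.05 tcp [ 0.5927 -0.0259  0.1584] yaw 2.764 shift mm [ -3.9   2.  101.4] spin -0.09 q [-0.21  0.18  1.84  0.    1.12 -1.41] F [ 0.2 -0.4  0.4] open 85.5 ff 0.0
```

View pics/g3.png

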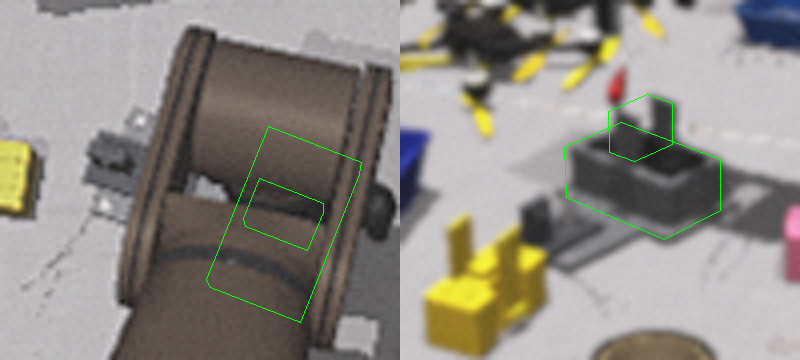

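```bash
python3 -m handwheel '[[[0.0854,-0.003,0.0016,0.02,0],[0.0854,0,0,0.025,0],[0.0854,0,0,0.022,0],[0.0854,0,0,0.015,0],[0.0854,0,0,0.012,0],[0.0854,0,0,0.007,0],[0.0854,0,0,0,0]]]' 20 && python3 -m handwheel '[[[0.058,0,0,0,0],[0.058,0,0,0,0],[0.058,0,0,0,0],[0.058,0,0,0,0]]]' && python3 - <<'E'
from h import *
rel([.596,-.0255,.057],-.376)
cv2.imwrite("pics/side4.png",viewer.read_camera("side"))
im=cv2.imread("pics/side4.png")[150:250,220:340]
cv2.imwrite("pics/g4.png",cv2.resize(im,None,fx=5,fy=5,interpolation=2))
E
```

```text
time: 10.73
eef_pos: [0.5952, -0.0254, 0.0557]
tcp_rot: [0.187, 0.982, 0.0, -0.002]
contact_force: [-0.6, 0.8, 0.5]
opening: 0.996
finger_force: 0.0
time: 11.07
eef_pos: [0.5971, -0.0257, 0.0586]
tcp_rot: [0.187, 0.982, -0.0, 0.001]
contact_force: [0.3, 0.2, 0.8]
opening: 0.68
finger_force: 0.0
t 11.07 tcp [ 0.5971 -0.0257  0.0586] yaw 2.7655 shift mm [ 1.1 -0.2  1.6] spin -0.01 q [-0.21  0.32  1.88  0.    0.94 -1.41] F [0.3 0.2 0.8] open 58.1 ff 0.0
```

View pics/g4.png

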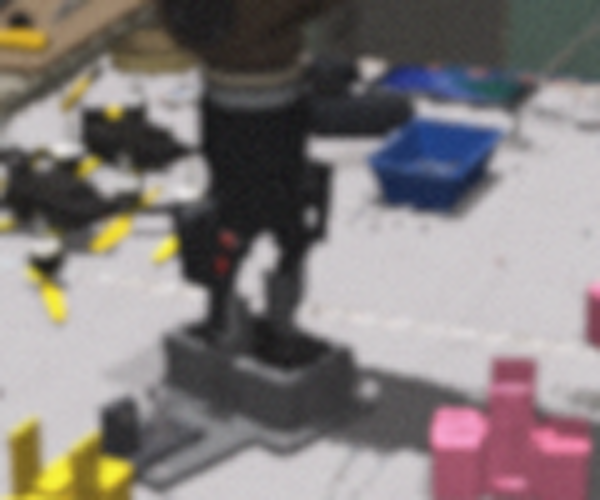

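The fingers straddle both tabs at (230,310) and (285,295) in the crop. Squeeze gently.

```bash
python3 -m handwheel '[[[0.02,0,0,0,0],[0.02,0,0,0,0],[0.02,0,0,0,0],[0.02,0,0,0,0],[0.02,0,0,0,0],[0.02,0,0,0,0],[0.02,0,0,0,0],[0.02,0,0,0,0]]]' 20 ; python3 - <<'E'
from h import *
rel([.596,-.0255,.057],-.376)
s,t=st(); print(R.from_quat(s["tcp_rot"]).as_matrix().T@s["contact_force"],s["wrist_torque"])
E
```

```text
time: 11.78
eef_pos: [0.5973, -0.0254, 0.0591]
tcp_rot: [0.187, 0.982, 0.0, 0.001]
contact_force: [-1.3, 1.2, 5.8]
opening: 0.37
finger_force: 21.8
t 11.78 tcp [ 0.5973 -0.0254  0.0591] yaw 2.7654 shift mm [ 1.2 -0.6  2.1] spin -0.01 q [-0.21  0.32  1.88  0.    0.94 -1.41] F [-1.3  1.2  5.8] open 31.6 ff 21.766402423381805
[ 1.65439345  0.59739165 -5.85130385] [ 0.19947651  0.17874934 -0.03138806]
```

```bash
python3 -m handwheel '[[[0.02,0,0,0,0],[0.02,0,0,0,0],[0.02,0,0,0,0],[0.02,0,0,-0.003,0],[0.02,0,0,-0.004,0],[0.02,0,0,-0.005,0],[0.02,0,0,0,0]]]' 35 ; python3 - <<'E'
from h import *
rel([.596,-.0255,.057],-.376)
s,t=st(); print(R.from_quat(s["tcp_rot"]).as_matrix().T@s["contact_force"],s["wrist_torque"])
E
```

```text
time: 12.37
eef_pos: [0.5964, -0.0256, 0.0699]
tcp_rot: [0.187, 0.982, -0.0, 0.0]
contact_force: [0.0, 1.6, -2.0]
opening: 0.349
finger_force: 34.8
t 12.37 tcp [ 0.5964 -0.0256  0.0699] yaw 2.7655 shift mm [ 0.5 -0.1 12.9] spin -0.0 q [-0.21  0.3   1.88 -0.    0.96 -1.41] F [ 0.   1.6 -2. ] open 29.8 ff 34.79098677635193
[0.54078615 1.48388929 1.96784332] [-0.02067789 -0.03265265  0.0129045 ]
```

```bash
python3 -m handwheel '[[[0.02,0,0,-0.006,0],[0.02,0,0,-0.01,0],[0.02,0,0,-0.014,0],[0.02,0,0,-0.016,0],[0.02,0,0,-0.016,0],[0.02,0,0,-0.014,0],[0.02,0,0,-0.009,0],[0.02,0,0,-0.004,0],[0.02,0,0,0,0],[0.02,0,0,0,0],[0.02,0,0,0,0]]]'; python3 - <<'E'
from h import *
rel([.596,-.0255,.159],-.376)
for c in("top","side"): cv2.imwrite(f"pics/{c}5.png",viewer.read_camera(c))
for n in("cassette_base","cassette_grip","tag_eye"): print(n,[(round(float(r["xy"][0])*560,1),round(float(r["xy"][1])*420,1),round(float(r["confidence"]),2)) for r in viewer.pinpoint("side",n)])
print(proj("side",[[.597,-.0255,.108],[.597,-.0255,.176]]))
im=cv2.imread("pics/side5.png")[150:250,220:340]
cv2.imwrite("pics/g5.png",cv2.resize(np.clip(im*1.5,0,255).astype(np.uint8),None,fx=6,fy=6,interpolation=2))
E
```

```text
time: 13.28
eef_pos: [0.5955, -0.0254, 0.1572]
tcp_rot: [0.187, 0.982, 0.0, -0.001]
contact_force: [-0.3, -0.1, -2.5]
opening: 0.352
finger_force: 35.0
t 13.28 tcp [ 0.5955 -0.0254  0.1572] yaw 2.7655 shift mm [-0.5  0.1 -1.8] spin -0.0 q [-0.21  0.19  1.84 -0.    1.12 -1.41] F [-0.3 -0.1 -2.5] open 30.1 ff 34.97941732406616
cassette_base [(230.6, 260.8, 0.94), (270.6, 202.0, 0.66), (252.6, 237.4, 0.65), (351.2, 212.7, 0.62)]
cassette_grip [(270.2, 185.5, 0.93), (355.4, 200.0, 0.83), (229.6, 237.4, 0.7), (320.8, 229.8, 0.59)]
tag_eye [(252.5, 235.3, 0.52)]
[[269.5352661  202.59011069]
 [269.1181611  184.11329102]]
```

View pics/g5.png

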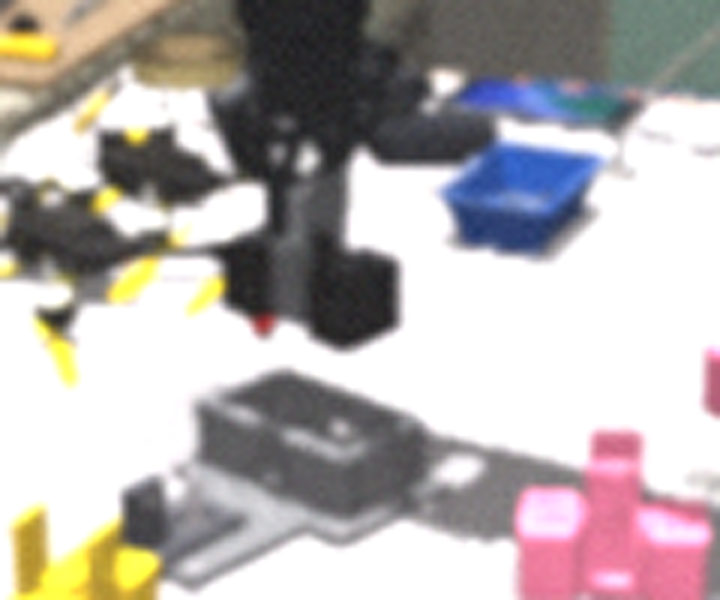

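The crop shows the cassette clear of the dock and level at (315,300). The tag lies on the base with the post through its eye at (175,490). One last settle, then I'll hand in.

```bash
python3 -m handwheel '[[[0.02,0,0,-0.001,0],[0.02,0,0,-0.001,0],[0.02,0,0,0,0],[0.02,0,0,0,0],[0.02,0,0,0,0],[0.02,0,0,0,0],[0.02,0,0,0,0],[0.02,0,0,0,0]]]' && python3 -c "
from plant import sign_off
print(sign_off())"
```

```text
time: 14.2
eef_pos: [0.5962, -0.0256, 0.1603]
tcp_rot: [0.187, 0.982, 0.0, -0.0]
contact_force: [-0.7, 0.5, -2.3]
opening: 0.355
finger_force: 35.0
the job is handed in; nothing more can be done
None
```

I hung the tag over the post and released it flat on the dock base, then drew the cassette about 10 cm straight up; I handed the job in at 14.2 s with it held still and level, both catches apparently fully in (judged only from the finger opening, about 30 mm), and no result came back.

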